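# Push a tip box down the loading track

### The job

Push the pipette tip box along the black loading track, in between the two aluminium guide rails, until its leading end is up against the steel end stop, and leave it standing there square in the lane. Push it with the fingers only, without picking it up, and let neither the box nor the robot touch either guide rail at any time (the box may start crooked and off to one side of the lane). Leave everything else on the bench where it is.

Things in the scene. Friction and masses are not known exactly. Their poses are not given: they have to be found in the camera images.
- tip_box: Closed pipette tip box, grey base and white lid, an upright-sided block 130 mm long (its x), 96 wide (y), 60 high (z up), 0.2 to 0.45 kg, slides with ordinary plastic friction. Origin: centre of its underside. Starts on the open apron before the rails, its +x end leading, up to 10 degrees askew and its centre up to 30 mm to either side of the lane's centre line.
- track: Black loading track fixed to the bench, a plate 10 mm thick; the box slides on its top. Origin: on the lane's centre line, at bench height; x is the direction to push (roughly to the robot's right), y to the left looking that way, z up. Open apron from x = -280 to -20 mm, 250 mm wide; rails from x = -20 to +200 mm; end stop's face at x = +200 mm: the box is home with its centre at x = +135 mm.
- mouth (a point): Mouth of the lane: midway between the near ends of the rails, on the plate's top (x = -20 mm, y = 0 in the track's frame); axes as the track's.
- stop (a point): Foot of the face of the steel end stop, middle of the lane, on the plate's top; the stop is 80 mm wide, 30 mm high above the plate, 12 mm thick.
- rail_left: Left aluminium guide rail (seen along the push), fixed on the track, 220 mm long, 10 wide, 16 high above the plate, square-ended. Origin: centre of its underside, at x = 90, y = +62, z = 10 mm in the track's frame; axes as the track's. The rails' inner faces are at y = +57 and -57 mm: the lane is 114 mm wide.
- rail_right: Right aluminium guide rail, as the left one, at y = -62 mm in the track's frame.
- vial_a: Small white vial with black cap, 26 mm across, 40 mm high, standing loose on the track's plate outside the left rail. Origin: centre of underside. Leave alone.
- vial_b: The same kind of vial, outside the right rail. Leave alone.
- dishes: Two stacked clear culture dishes, together 90 mm across and 34 mm high, on the bench left of the track. Origin: centre of underside. Leave alone.
- bottle: Amber bottle, 72 mm across, 150 mm high, on the bench beyond the end stop. Origin: centre of underside. Leave alone.
- jar: White jar, 60 mm across, 65 mm high, on the bench left of the far end of the track. Origin: centre of underside. Leave alone.
- pipette: White hand pipette lying on the bench left of the track's apron, about 250 mm long (along its x), 25 mm high. Origin: under the middle of its length, at bench height. Leave alone.
- tube_rack: White rack of blue-capped tubes fixed to the bench beyond the end stop, 70 x 150 mm (x, y), 104 mm high. Origin: centre of underside.
Mind the look-alikes: they are no part of the job. Leave any purple or yellow look-alike of the tip_box alone.

How it is judged:
At the end, for the whole second after the job is handed in: The tip box rests flat on the track between the rails, its leading end within 6 mm of the end stop, its centre within 9 mm of the lane's centre line, its long side within 0.08 rad of the lane's direction, at rest (x of tip_box in the frame of track between 0.129 and 0.14 m and y of tip_box in the frame of track between -0.009 and 0.009 m and angle between the x axis of tip_box and the x axis of track, either way round below 0.08 rad and z of tip_box in the frame of track below 0.014 m and angle between tip_box's own z axis and vertical below 0.05 rad and linear speed of tip_box below 0.01 m/s); the robot touches nothing.
It fails at once if anything (box, fingers, arm) touched a guide rail (contact force between anything else and rail_left above 0.3 N or contact force between anything else and rail_right above 0.3 N).
It fails at once if the tip box was pushed with something other than the fingers (contact force between the arm and tip_box above 1 N).
It fails at once if the tip box was lifted or tipped (z of tip_box in the frame of track above 0.016 m or angle between tip_box's own z axis and vertical above 0.12 rad).
It fails at once if a bystander was disturbed (distance of any of vial_a, vial_b, dishes, bottle, jar, pipette from where it was at the start of the episode above 0.015 m or angle between any of vial_a, vial_b, dishes, bottle, jar, pipette's own z axis and vertical above 0.3 rad or contact force between any of the arm, the fingers and tube_rack above 2 N).
It also fails if it takes over 72 s, if anything falls off the work surface, if the arm or the gripper's body presses on something with over 40 N, if the wrist force passes 120 N, or if a joint passes its speed limit or range.

### The arm

A 6-joint arm with a two-finger parallel gripper is mounted at the origin on the work surface. World frame = base frame: x ahead of the robot, y to its left, z up, the work surface at z = 0. Lengths are in m, angles in rad, forces in N, time in s.
With the tool pointing down it reaches from about 0.375 to 0.975 m from the base axis. Payload 3.8 kg.
Tool frame: the origin (TCP) lies on the centre line of the jaws, within the pads' length; the fingertips stand 14 mm ahead of it and the grasp point (between the pads) lies 5 mm behind it; z points along the fingers, y is the line along which they close (so a half turn about z gives the same grasp; the last joint's range is limited). The gripper opens to 85 mm and grips with 20 to 120 N. Pads are 22 mm wide; open, the fingers measure 114 mm over their backs; the gripper's body (76 mm by 85 mm) begins 54 mm behind the grasp point. The pads swing forward as they close: fully open they stand 13 mm farther back than shut.
Start: joints at [-1.286, 0.264, 1.604, -0, 1.274, -0.037], TCP at [0.213, -0.64, 0.245] pointing down, gripper open.
Joint ranges: [-2.63, 2.63], [-0.94, 2.18], [0.31, 2.57], [-1.31, 4.45], [0, 2.66], [-2.55, 2.55]. Speed limits (rad/s): [2.57, 2.57, 3.14, 3.14, 3.14, 3.14].

### API

Orientations are given as a rotation vector (axis times angle).
In Python, from workcell import bot, eyes, spot_in gives the robot as it stands.
- The arm moves only by the tool carry_out, never from a script. Its argument "series" is text: rows parted by semicolons, each of 4 numbers parted by spaces: the shift along the world's x, y, z in m, then the turn about the world's z in degrees. In form: tx ty tz roll; .... A call has 1 to 20 rows; each row shifts and turns the commanded pose from where the row before left it; what a row does not reach is not made up. A row lasts 1/8 s, in which the tool goes at most 62.5 mm and 10.7 degrees, less where a joint would pass 70% of its speed; a pose out of reach is approached as far as the arm can. A call is refused whole if a number of a shift passes 0.0625 or a number of a turn 10.7, either way. A call with a gripper value outside its range is refused whole. "jaw" is the gripper command: -1 is shut, 1 is fully open, values between are in proportion, set as the call begins (left out, the last holds). The fingers move at their own pace and stop on an object; "grip_force" is the grip in N (left out, the last holds). Time passes only in rows, so rows that do not move let the fingers close. It gives the time, the measured TCP pose, the force, the opening and the grip force at its end, in the units of the state.
- bot.read_state(): the state, without advancing time (a new reading comes with each control period).
- eyes.read_camera(name): name is "side" or "top" or "wrist"; returns (picture, depth): 480x640x3 uint8, blue, green, red; 480x640 float32, m along the optical axis (not along the pixel's ray), 0 where there is no reading.
- eyes.get_calibration(name): a dict with "K" (3x3 intrinsics, pixels), "distortion" ([k1, k2, p1, p2, k3] as OpenCV has them; the pictures are not rectified), "position" and "rotation" of the camera in the world; the wrist camera has in their place "T_tool_cam" (4x4, takes a point from camera to tool coordinates, whose origin is the TCP and whose axes are the flange's). Camera axes: x right, y down, z forward; pixel columns grow to the right and rows downward; lengths in m; the calibration is good to about 2 mm. A picture is of the moment at which its call begins: read the wrist's pose just before it. get_calibration takes no time and is no camera call.
- bot.finish_job(): hands the job in; it is judged then, once.
Trained networks look in the newest picture that a camera, given by its name, has taken for a name from the list of things; names that differ only in an ending like _2 or _b are one class to them, and where a whole thing is asked for, a point or a joint stands for the part that bears it (a point fixed in the world has none). Each returns a list of dicts, best first, with "score" (0 to 1); they miss things now and then, are a little off and sometimes report something else, mostly with a low value. They report only what shows in the picture. A call takes as long as a camera call. They do not tell look-alikes from the thing itself.
- spot_in(camera, target): "rect" ([centre column, centre row, width, height] in pixels, round what is visible of it).
The state is a dict: "time": time; "q": joint angles; "joint_vel": joint speeds; "joint_torque": joint torques, N m; "tool_pos": TCP position; "tcp_rot": TCP orientation; "wrist_force": force on the tool from outside, world axes, zero at the start; "torque": the same for the moment, N m; "width": opening from 0.0 (shut) to 1.0 (fully open); "grip_force": force on a finger pad.
Only numpy, scipy, OpenCV 4.12 (cv2) and the standard library are available. Lean on these libraries where they do the work, as an engineer would, in place of code of your own. Each camera call takes 0.05 s, during which the arm holds its last target. There are 200 camera calls.

## Working session

There is one attempt and no reset: what is moved stays moved. The work goes in short steps, Python scripts to look and compute and a tool call to move; the robot and the scene stay as the last step left them, time stands still between calls to the robot, and variables do not carry over. Pictures are saved under pics/ and viewed, at most 10 in all, crops included, and the job is handed in when it is done.

Besides the shell and the picture viewer there is one more tool, called after "Request:" by a JSON object that holds its "name" and its "arguments". carry_out: Moves the arm, as the interface text tells. Its arguments: {"type":"object","properties":{"series":{"type":"string"},"jaw":{"type":"number"},"grip_force":{"type":"number"}},"required":["series"]}

```bash
mkdir -p pics; cat > h.py <<'E'
import numpy as np, cv2
from workcell import bot, eyes, spot_in
def cloud(name):
    s=bot.read_state(); im,d=eyes.read_camera(name); c=eyes.get_calibration(name)
    K=np.array(c["K"]);D=np.array(c["distortion"])
    u,v=np.meshgrid(np.arange(640.),np.arange(480.))
    n=cv2.undistortPoints(np.stack([u,v],-1).reshape(-1,1,2),K,D).reshape(480,640,2)
    P=np.concatenate([n*d[...,None],d[...,None]],-1)
    if "T_tool_cam" in c:
        T=np.array(c["T_tool_cam"]);R=cv2.Rodrigues(np.array(s["tcp_rot"]))[0]
        P=(P@T[:3,:3].T+T[:3,3])@R.T+np.array(s["tool_pos"])
    else:
        R=np.array(c["rotation"]); R=R if R.shape==(3,3) else cv2.Rodrigues(R)[0]
        P=P@R.T+np.array(c["position"])
    P[d==0]=np.nan
    return im,P
E
python3 - <<'E'
from h import *
for n in["top","side"]:
    im,P=cloud(n); cv2.imwrite(f"pics/{n}0.png",im); np.save(n+".npy",P)
    for t in["tip_box","rail_left","rail_right","stop","track"]:
        for r in spot_in(n,t)[:3]:
            x,y=[int(round(k)) for k in r["rect"][:2]]
            print(n,t,round(r["score"],2),np.round(r["rect"]),np.round(P[y,x],3))
s=bot.read_state();print(s["time"],s["tool_pos"],s["tcp_rot"])
E
```

```text
top tip_box 0.96 [201. 387.  70.  80.] [0.246 0.285 0.061]
top tip_box 0.75 [222. 139.  58.  73.] [0.801 0.212 0.057]
top tip_box 0.72 [277. 242.  70.  59.] [0.538 0.101 0.071]
top rail_left 0.58 [360. 212.  87.  26.] [ 0.602 -0.097  0.023]
top rail_left 0.25 [322. 254. 241. 151.] [0.513 0.002 0.007]
top rail_right 0.93 [375. 262.  94.  29.] [ 0.48  -0.117  0.026]
top stop 0.71 [320. 257. 237. 149.] [0.506 0.007 0.009]
top stop 0.2 [278. 242.  68.  60.] [0.538 0.099 0.069]
top track 0.85 [322. 254. 238. 146.] [0.513 0.002 0.007]
side tip_box 0.87 [248. 158.  72.  54.] [0.504 0.356 0.06 ]
side tip_box 0.64 [402. 164.  70.  55.] [0.794 0.18  0.063]
side tip_box 0.63 [138. 219.  84.  60.] [0.249 0.245 0.061]
side rail_left 0.76 [397. 294.  87.  91.] [ 0.609 -0.109  0.028]
side rail_right 0.95 [337. 332.  84.  99.] [ 0.483 -0.135  0.026]
side stop 0.75 [340. 302. 270. 234.] [ 0.521 -0.069  0.01 ]
side track 0.62 [340. 301. 271. 237.] [ 0.523 -0.066  0.009]
0.6 [ 0.21346116 -0.64036719  0.24531241] [ 3.10096892e+00  5.03205427e-01 -1.01783727e-05]
```

View pics/top0.png

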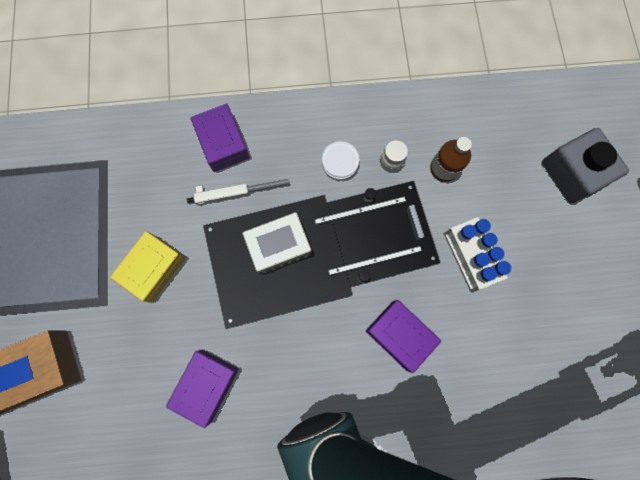

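View pics/side0.png

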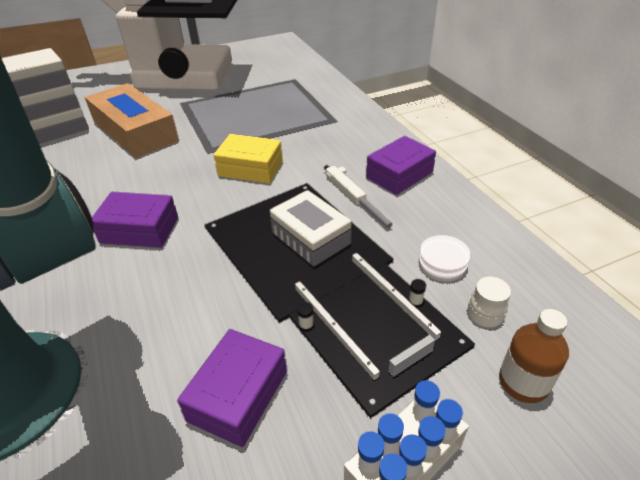

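The top view shows the white and grey tip box at (277,242) on the apron. The rails are at (360,212) and (375,262), the stop is at (416,222), and the purple and yellow boxes are decoys. Next I fit the box and the rails in 3D.

```bash
cat >> h.py <<'E'
def hull_rect(Q):
    # robust min-area rect of xy points
    (c,(w,h),a)=cv2.minAreaRect((Q[:,:2]*1000).astype(np.float32)); return np.round(c,1),round(w,1),round(h,1),round(a,2)
def fits(im,P,guess=(0.538,0.1)):
    g=im.astype(int).min(-1); sat=im.astype(int).max(-1)-g
    X,Y,Z=[P[...,i] for i in range(3)]
    out={}
    m=(abs(Z-.07)<.006)&(np.hypot(X-guess[0],Y-guess[1])<.1)
    def big(m):
        n,l,st,_=cv2.connectedComponentsWithStats(cv2.morphologyEx(m.astype(np.uint8),cv2.MORPH_OPEN,np.ones((2,2)))); 
        return l==1+np.argmax(st[1:,4])
    if m.sum()>50: out["box"]=hull_rect(P[big(m)])
    m=(g>110)&(sat<40)&(abs(Z-.026)<.01)&(X>.42)&(X<.68)&(Y<.06)&(Y>-.27)
    n,l,st,ce=cv2.connectedComponentsWithStats(m.astype(np.uint8))
    for i in range(1,n):
        if st[i,4]>60: out[i]=(hull_rect(P[l==i]),st[i,4],np.round(np.median(Z[l==i]),4))
    return out
E
python3 - <<'E'
from h import *
for n in["top","side"]:
    im=cv2.imread(f"pics/{n}0.png");P=np.load(n+".npy")
    for k,v in fits(im,P).items(): print(n,k,v)
E
```

```text
top box (array([nan, nan]), 0.0, 0.0, 0.0)
top 1 ((array([606.3, -97.9]), 10.8, 220.3, 9.18), np.int32(359), np.float64(0.0258))
top 9 ((array([ 483.8, -117.2]), 9.9, 218.6, 9.36), np.int32(389), np.float64(0.0258))
side box (array([568.3, 104.7]), 153.4, 122.5, 18.98)
side 1 ((array([607.7, -98.4]), 11.6, 219.3, 9.23), np.int32(648), np.float64(0.0267))
side 2 ((array([ 485.3, -118.8]), 11.9, 218.9, 9.38), np.int32(796), np.float64(0.0268))
side 3 ((array([ 638.8, -131. ]), 7.1, 19.0, 81.14), np.int32(69), np.float64(0.0271))
side 4 ((array([445.1, -94.7]), 5.3, 13.8, 54.8), np.int32(62), np.float64(0.0255))
```

```bash
sed -i 's/return l==1+np.argmax(st\[1:,4\])/return (l==1+np.argmax(st[1:,4]))\&m/' h.py
cat >> h.py <<'E'
ex=np.array([.161,-.987]);ey=np.array([.987,.161]);O=np.array([531.3,-19.2])
def lane(p,a=0):
    p=np.array(p)-O; return np.round([p@ex,p@ey],1)
def world(u,v): return np.round(O+u*ex+v*ey,1)
E
python3 - <<'E'
from h import *
for n in["top","side"]:
    im=cv2.imread(f"pics/{n}0.png");P=np.load(n+".npy")
    r=fits(im,P)["box"];print(n,r,lane(r[0]))
    X,Y,Z=[P[...,i] for i in range(3)]
    m=(np.hypot(X-.538,Y-.1)<.1)&(Z>.05);print(m.sum(),np.percentile(Z[m],[2,10,50,90,98]).round(4))
    for t in(.062,.064,.066):
        r=hull_rect(P[m&(Z>t)]);print(t,r,lane(r[0]))
for n in["rail_left","vial_a"]:pass
c=eyes.get_calibration("wrist");print(np.round(c["T_tool_cam"],3),np.array(c["K"]).round(0)[0])
E
```

```text
top (array([538.9, 100.8]), 93.0, 128.7, 15.98) [-117.2   26.8]
2516 [0.0641 0.0673 0.0698 0.072  0.0732]
0.062 (array([540.5, 101.8]), 96.7, 130.0, 15.94) [-117.9   28.6]
0.064 (array([540.5, 101.8]), 96.7, 130.0, 15.94) [-117.9   28.6]
0.066 (array([540.5, 101.9]), 96.2, 129.6, 15.91) [-118.    28.6]
side (array([542.9,  98.7]), 97.6, 128.1, 15.86) [-114.5   30.4]
2736 [0.0536 0.0607 0.0703 0.0719 0.0728]
0.062 (array([542.5, 100.3]), 97.6, 132.1, 15.86) [-116.1   30.3]
0.064 (array([542.5, 100.4]), 97.6, 131.7, 15.86) [-116.2   30.3]
0.066 (array([542.5, 100.4]), 97.6, 131.7, 15.86) [-116.2   30.3]
[[ 0.    -0.965 -0.262  0.066]
 [ 1.    -0.     0.001 -0.001]
 [-0.001 -0.262  0.965 -0.128]
 [ 0.     0.     0.     1.   ]] [360.   0. 321.]
```

Request:
{"name": "carry_out", "arguments": {"series": "0.0258 0.0472 0 -0.57;0.0258 0.0472 0 -0.57;0.0258 0.0472 0 -0.57;0.0258 0.0472 0 -0.57;0.0258 0.0472 0 -0.57;0.0258 0.0472 0 -0.57;0.0258 0.0472 0 -0.57;0.0258 0.0472 0 -0.57;0.0258 0.0472 0 -0.57;0.0258 0.0472 0 -0.57;0.0258 0.0472 0 -0.57;0.0258 0.0472 0 -0.57;0.0258 0.0472 0 -0.57;0.0258 0.0472 0 -0.57;0.0258 0.0472 0 -0.57;0.0258 0.0472 0 -0.57;0 0 0 0;0 0 0 0", "jaw": 0}}

```text
time: 2.85
tool_pos: [0.626, 0.1148, 0.245]
tcp_rot: [3.131, 0.256, -0.001]
wrist_force: [0.6, 0.0, 0.2]
width: 0.498
grip_force: 0.0
```

Request:
{"name": "carry_out", "arguments": {"series": "0 0 -0.04 0;0 0 -0.04 0;0 0 -0.04 0;0 0 -0.04 0;0 0 -0.025 0;0 0 0 0;0 0 0 0"}}

```text
time: 3.72
tool_pos: [0.627, 0.114, 0.0617]
tcp_rot: [3.131, 0.253, 0.003]
wrist_force: [1.5, -0.0, -0.2]
width: 0.498
grip_force: 0.0
```

```bash
python3 - <<'E'
from h import *
im,P=cloud("side");cv2.imwrite("pics/side1.png",cv2.resize(im[100:340,180:500],(800,600)))
im2,P2=cloud("wrist");cv2.imwrite("pics/wrist1.png",im2);np.save("w.npy",P2)
E
```

```text
(no output)
```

View pics/side1.png

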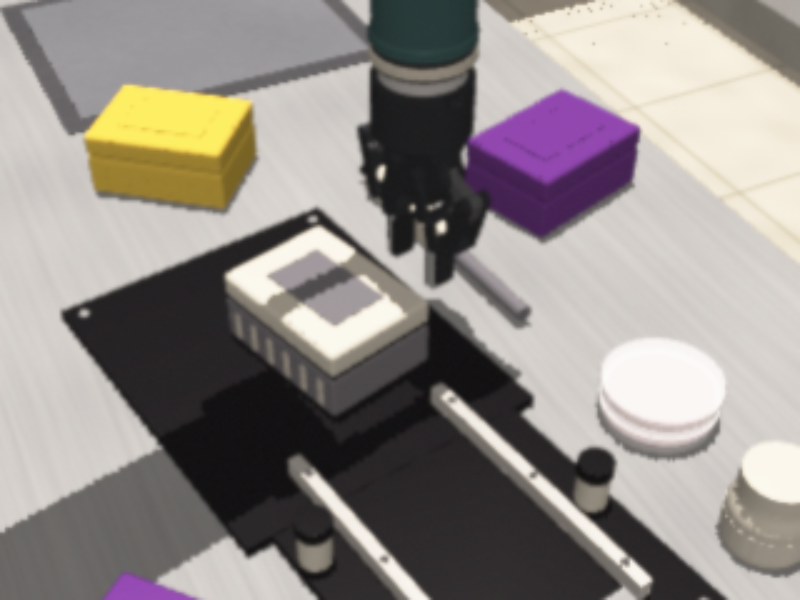

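View pics/wrist1.png

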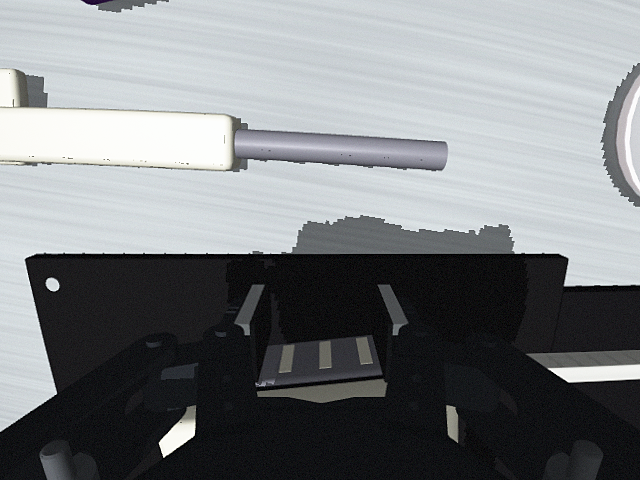

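The side crop shows the fingers beside the box's left face with a gap. The wrist view shows the fingertips at about (262,285) and (380,285), with the box's ribbed left face between them at (320,360). I'll measure the fingertips.

```bash
python3 - <<'E'
from h import *
P=np.load("w.npy")
s=bot.read_state();t=np.array(s["tool_pos"]);R=cv2.Rodrigues(np.array(s["tcp_rot"]))[0]
for (x0,x1) in((225,275),(370,420)):
    Q=((P[280:340,x0:x1].reshape(-1,3)-t)@R)*1000
    Q=Q[np.isfinite(Q[:,2])&(Q[:,2]<25)&(Q[:,2]>-40)]
    print(len(Q),np.percentile(Q,[0,2,50,98,100],axis=0).round(1).tolist())
    print(Q[np.argsort(-Q[:,2])[:5]].round(1).tolist())
E
```

```text
2124 [[-11.7, -35.6, -37.2], [-7.1, -34.5, -35.0], [9.8, -24.5, -12.0], [12.7, -21.7, 9.9], [13.6, -21.5, 13.6]]
[[2.2, -22.3, 13.6], [1.4, -22.2, 13.2], [1.9, -22.2, 13.1], [1.0, -22.2, 13.0], [0.3, -22.2, 12.5]]
2214 [[-11.3, 20.4, -37.0], [-6.9, 20.5, -35.1], [9.8, 23.4, -12.1], [12.9, 33.5, 9.5], [13.7, 34.5, 13.1]]
[[1.0, 20.8, 13.1], [1.5, 20.7, 12.9], [0.7, 20.7, 12.7], [2.1, 20.7, 12.7], [0.2, 20.8, 12.6]]
```

Request:
{"name": "carry_out", "arguments": {"series": "0 0 -0.014 0;-0.0099 -0.0016 0 0;-0.0099 -0.0016 0 0;-0.0049 -0.0008 0 0;-0.0049 -0.0008 0 0;-0.0049 -0.0008 0 0;-0.0049 -0.0008 0 0;-0.0049 -0.0008 0 0;-0.0049 -0.0008 0 0;-0.0039 -0.0006 0 0;0 0 0 0;0 0 0 0"}}

```text
time: 5.32
tool_pos: [0.5729, 0.1064, 0.0462]
tcp_rot: [-3.131, -0.255, 0.001]
wrist_force: [1.8, 0.7, 1.5]
width: 0.499
grip_force: 0.8
```

```bash
cat >> h.py <<'E'
def box(n,g,pts=False):
    im,P=cloud(n); g=np.array(g)/1000
    X,Y,Z=[P[...,i] for i in range(3)]
    b=(Z>.063)&(Z<.078)&(np.hypot(X-g[0],Y-g[1])<.1)&(im.min(-1)>70)&((im.max(-1).astype(int)-im.min(-1))<50)
    n_,l,st,_=cv2.connectedComponentsWithStats(b.astype(np.uint8)); b=l==1+np.argmax(st[1:,4])
    r=hull_rect(P[b]);print(n,r,lane(r[0]),b.sum()); return im,P
E
python3 - <<'E'
from h import *
for n in("top","side"):
    im,P=box(n,world(-117,0)); cv2.imwrite(f"pics/{n}2.png",im)
s=bot.read_state();print(lane(np.array(s["tool_pos"])[:2]*1000))
E
```

```text
Traceback (most recent call last):
  File "h.py", line 42, in box
    n_,l,st,_=cv2.connectedComponentsWithStats(b.astype(np.uint8)); b=l==1+np.argmax(st[1:,4])
                                                                           ~~~~~~~~~^^^^^^^^^^
ValueError: attempt to get argmax of an empty sequence
```

```bash
python3 - <<'E'
from h import *
im,P=box("side",world(-117,0)); cv2.imwrite("pics/side2.png",cv2.resize(im[100:340,180:500],(800,600)))
E
```

```text
side (array([517. , 101.6]), 101.0, 132.0, 9.37) [-121.5    5.3] 2446
```

View pics/side2.png

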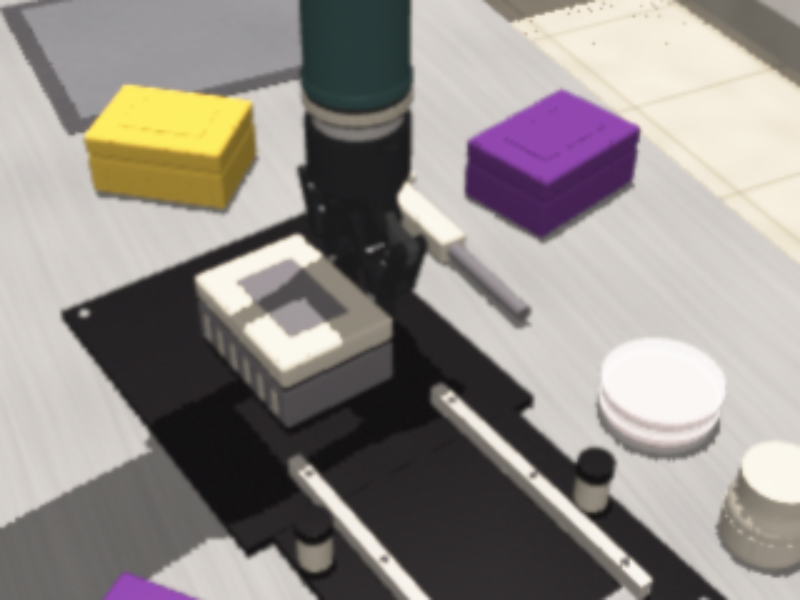

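The box is now square, at about y = +2.5 mm. I'll nudge it 2.5 mm more, then back off and rise.

Request:
{"name": "carry_out", "arguments": {"series": "-0.0025 -0.0004 0 0;0 0 0 0;0 0 0 0;0.02 0.0032 0 0;0.02 0.0032 0 0;0 0 0.06 0;0 0 0.06 0;-0.02 0.05 0 10;-0.02 0.05 0 10;-0.025 0.05 0 10;-0.025 0.05 0 10;0 0 0 10;0 0 0 10;0 0 0 10;0 0 0 10;0 0 0 10;0 0 0 0;0 0 0 0"}}

```text
time: 7.68
tool_pos: [0.5202, 0.3119, 0.1658]
tcp_rot: [-2.037, -2.391, 0.002]
wrist_force: [-0.5, 0.2, -0.1]
width: 0.501
grip_force: 0.0
```

```bash
python3 - <<'E'
from h import *
for n in("side","top"):
  try: box(n,world(-117,0))
  except Exception as e: print(n,e)
s=bot.read_state();print(lane(np.array(s["tool_pos"])[:2]*1000),s["q"]); print(world(-230,0))
E
```

```text
side (array([512.7, 100.4]), 96.8, 134.8, 8.86) [-121.     0.9] 2455
top (array([510.7, 102.1]), 96.1, 129.9, 9.1) [-123.    -0.8] 2517
[-328.7   42.6] [ 4.99155475e-01  1.97687728e-01  1.83598929e+00 -1.80427652e-06
  1.10866485e+00  3.38318588e-01]
[494.3 207.8]
```

Request:
{"name": "carry_out", "arguments": {"series": "-0.013 -0.052 0 0;-0.013 -0.052 0 0;0 0 -0.05 0;0 0 -0.05 0;0 0 -0.018 0;0 0 0 0;0.0016 -0.0099 0 0;0.0016 -0.0099 0 0;0.0008 -0.0049 0 0;0.0008 -0.0049 0 0;0.0008 -0.0049 0 0;0.0008 -0.0049 0 0;0.0008 -0.0049 0 0;0.0008 -0.0049 0 0;0.0008 -0.0049 0 0;0.0008 -0.0049 0 0;0 0 0 0;0 0 0 0"}}

```text
time: 10.02
tool_pos: [0.5043, 0.149, 0.0481]
tcp_rot: [2.033, 2.394, -0.0]
wrist_force: [0.9, 2.1, 1.2]
width: 0.496
grip_force: 0.8
```

```bash
python3 - <<'E'
from h import *
for n in("side","top"):
  try: im,P=box(n,world(-95,0)); cv2.imwrite(f"pics/{n}3.png",im)
  except Exception as e: print(n,e)
s=bot.read_state();print(lane(np.array(s["tool_pos"])[:2]*1000))
E
```

```text
side (array([516.6,  75.2]), 96.1, 137.7, 8.93) [-95.5   0.7] 2617
top (array([519.2,  53.3]), 96.4, 89.2, 9.19) [-73.5  -0.3] 1200
[-1.704e+02  1.000e-01]
```

Request:
{"name": "carry_out", "arguments": {"series": "0.0008 -0.0049 0 0;0.0013 -0.0079 0 0;0.0013 -0.0079 0 0;0.0013 -0.0079 0 0;0.0013 -0.0079 0 0;0.0013 -0.0079 0 0;0.0013 -0.0079 0 0;0.0013 -0.0079 0 0;0.0013 -0.0079 0 0;0.0013 -0.0079 0 0;0.0008 -0.0049 0 0;0 0 0 0;0 0 0 0"}}

```text
time: 11.75
tool_pos: [0.5179, 0.0682, 0.0485]
tcp_rot: [2.033, 2.394, 0.0]
wrist_force: [0.5, 0.1, -0.3]
width: 0.494
grip_force: 0.0
```

```bash
python3 - <<'E'
from h import *
for n in("side","top"):
  try: im,P=box(n,world(-10,0)); cv2.imwrite(f"pics/{n}4.png",im)
  except Exception as e: print(n,e)
s=bot.read_state();print(lane(np.array(s["tool_pos"])[:2]*1000))
E
```

```text
side (array([530.3,  -5.8]), 96.2, 138.1, 9.16) [-13.4   1.2] 3098
top (array([535.8, -46.7]), 96.4, 51.9, 8.6) [27.9  0. ] 844
[-88.6   0.8]
```

Request:
{"name": "carry_out", "arguments": {"series": "0.0008 -0.0049 0 0;0.0012 -0.0079 0 0;0.0013 -0.0079 0 0;0.0012 -0.0079 0 0;0.0013 -0.0079 0 0;0.0012 -0.0079 0 0;0.0013 -0.0079 0 0;0.0012 -0.0079 0 0;0.0013 -0.0079 0 0;0.0012 -0.0079 0 0;0.0013 -0.0079 0 0;0.0012 -0.0079 0 0;0.0013 -0.0079 0 0;0.0012 -0.0079 0 0;0.0013 -0.0079 0 0;0.0012 -0.0079 0 0;0.0008 -0.0049 0 0;0.0008 -0.0049 0 0;0 0 0 0;0 0 0 0"}}

```text
time: 14.35
tool_pos: [0.5383, -0.0655, 0.0478]
tcp_rot: [2.033, 2.395, -0.002]
wrist_force: [0.4, -1.3, -0.5]
width: 0.501
grip_force: 0.0
```

```bash
python3 - <<'E'
from h import *
for n in("side",):
  im,P=box(n,world(125,0)); cv2.imwrite(f"pics/{n}5.png",cv2.resize(im[200:440,250:570],(800,600)))
s=bot.read_state();print(lane(np.array(s["tool_pos"])[:2]*1000))
E
```

```text
side (array([ 550.8, -138.8]), 96.4, 137.1, 9.17) [121.2  -0. ] 4211
[46.7 -0.6]
```

View pics/side5.png

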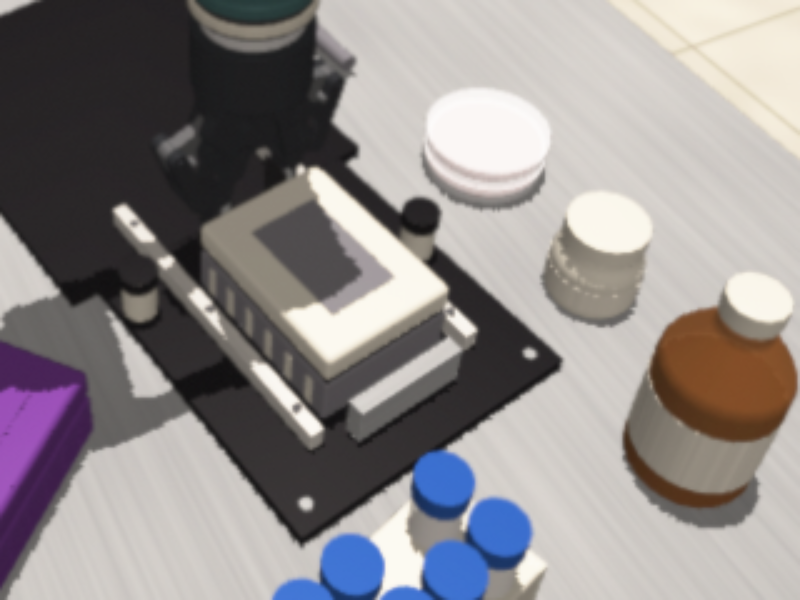

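The box is square in the lane, with its leading end (crop about (400,370)) roughly 12 mm from the stop. I'll close that gap gently while watching the force.

Request:
{"name": "carry_out", "arguments": {"series": "0.0005 -0.003 0 0;0.0005 -0.003 0 0;0.0005 -0.003 0 0;0 0 0 0;0 0 0 0"}}

```text
time: 15.02
tool_pos: [0.5405, -0.0742, 0.0485]
tcp_rot: [2.033, 2.394, 0.0]
wrist_force: [0.1, -0.4, 0.9]
width: 0.499
grip_force: 0.0
```

Request:
{"name": "carry_out", "arguments": {"series": "0.0003 -0.0015 0 0;0 0 0 0"}}

```text
time: 15.28
tool_pos: [0.5407, -0.0752, 0.0485]
tcp_rot: [2.034, 2.394, 0.001]
wrist_force: [-0.9, 2.8, 1.3]
width: 0.501
grip_force: 1.3
```

Request:
{"name": "carry_out", "arguments": {"series": "0.0002 -0.0015 0 0;0 0 0 0"}}

```text
time: 15.52
tool_pos: [0.5409, -0.0767, 0.0485]
tcp_rot: [2.034, 2.394, 0.001]
wrist_force: [-0.8, 4.3, 3.1]
width: 0.499
grip_force: 2.0
```

Request:
{"name": "carry_out", "arguments": {"series": "0.0002 -0.0012 0 0;0 0 0 0"}}

```text
time: 15.78
tool_pos: [0.5409, -0.0767, 0.0485]
tcp_rot: [-2.033, -2.393, -0.002]
wrist_force: [-1.2, 9.2, 4.3]
width: 0.502
grip_force: 4.5
```

The tool has stopped advancing and the force has risen to 9 N, so the box is against the stop. I'll back off and rise.

Request:
{"name": "carry_out", "arguments": {"series": "-0.0005 0.003 0 0;-0.0016 0.0099 0 0;-0.0032 0.0197 0 0;-0.0032 0.0197 0 0;0 0 0.05 0;0 0 0.05 0;-0.005 0.05 0.05 0;-0.005 0.05 0 0;-0.005 0.05 0 0;0 0.05 0 0;0 0 0 0;0 0 0 0"}}

```text
time: 17.27
tool_pos: [0.5172, 0.1688, 0.1921]
tcp_rot: [2.031, 2.396, -0.002]
wrist_force: [-0.4, 0.1, -0.1]
width: 0.5
grip_force: 0.0
```

```bash
python3 - <<'E'
from h import *
for n in("side","top"):
  try: im,P=box(n,world(135,0)); cv2.imwrite(f"pics/{n}6.png",im)
  except Exception as e: print(n,e)
E
```

```text
side (array([ 553.6, -152.7]), 97.5, 130.7, 9.76) [135.4   0.5] 4275
top (array([ 552.3, -152.1]), 96.7, 130.3, 9.09) [134.6  -0.7] 2406
```

View pics/top6.png

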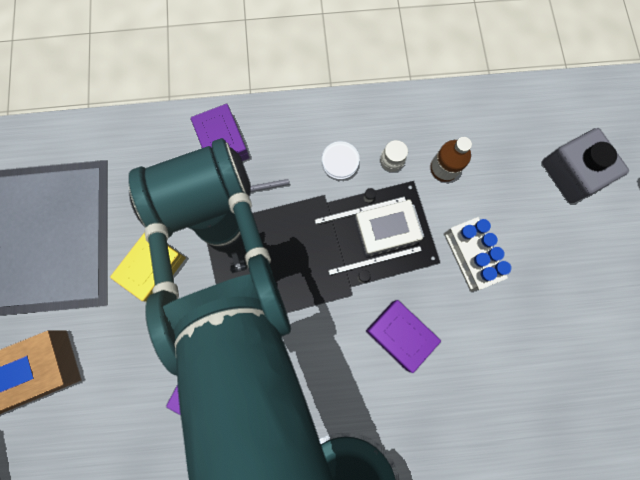

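The box is home at (391,227) between the rails, measured at x = 135 and y = 0, and square. The arm is clear of everything.

```bash
python3 -c "
from h import *
print(bot.finish_job())"
```

```text
the job is handed in; nothing more can be done
None
```

The tip box is up against the end stop, centred to within about 1 mm and square in the lane; no rail contact showed in the forces or pictures, and the job is handed in (no verdict was returned).

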